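# Close the open port of the water bath and start it

## Robot

A 6-joint arm with a two-finger parallel gripper is mounted at the origin on the work surface. World frame = base frame: x ahead of the robot, y to its left, z up, the work surface at z = 0. Lengths are in m, angles in rad, forces in N, time in s.
With the tool pointing down it reaches from about 0.35 to 0.975 m from the base axis. Payload 4.9 kg.
Tool frame: the origin (TCP) lies at the very end of the fingers, on their centre line; the grasp point (between the pads) lies 19 mm behind it; z points along the fingers, y is the line along which they close (so a half turn about z gives the same grasp; the last joint's range is limited). The gripper opens to 85 mm and grips with 20 to 120 N. Pads are 22 mm wide; open, the fingers measure 114 mm over their backs; the gripper's body (76 mm by 85 mm) begins 54 mm behind the grasp point. The pads swing forward as they close: fully open they stand 13 mm farther back than shut.
Start: joints at [-0.119, 0.053, 1.613, -0, 1.476, -0.119], TCP at [0.625, 0, 0.231] pointing down, gripper open.
Joint ranges: [-3.01, 3.01], [-1.01, 2.22], [0.06, 2.58], [-1.02, 4.17], [0.09, 2.62], [-3.14, 3.14]. Speed limits (rad/s): [2.57, 2.57, 3.14, 3.14, 3.14, 3.14].

## Interface

Orientations are given as a rotation vector (axis times angle).
In Python, from station import ctrl, imaging gives the robot as it stands.
- The arm moves only by the tool play_rows, never from a script. Its argument "series" is a list of rows, each a list of 3 entries, a list of its own where there are three numbers: the opening, from 0 (shut) to 1 (fully open), then the shift along the tool's x, y, z each as a share of 0.05 m, from -1 to 1, then the turn, a rotation vector about the tool's x, y, z each as a share of 8 degrees, from -1 to 1. In form: [[grip, [dx, dy, dz], [ax, ay, az]], ...]. A call has 1 to 8 rows; each row shifts and turns the commanded pose from where the row before left it, along the tool's axes as they then stand; what a row does not reach is not made up. A row lasts 1/8 s, in which the tool goes at most 62.5 mm and 10.7 degrees, less where a joint would pass 70% of its speed; a pose out of reach is approached as far as the arm can. A call with a number of a shift or a turn outside -1 to 1 is refused whole. A call with a gripper value outside its range is refused whole. The fingers move at their own pace and stop on an object; "force" is the grip in N (left out, the last holds). Time passes only in rows, so rows that do not move let the fingers close. It gives the time, the measured TCP pose, the force, the opening and the grip force at its end, in the units of the state.
- ctrl.get_obs(): the state, without advancing time (a new reading comes with each control period).
- imaging.get_image(name): name is "scene" or "side" or "wrist"; returns a dict with "color" (384x512x3 uint8, blue, green, red), "fx", "fy", "cx", "cy" (pixels), "D" ([k1, k2, p1, p2, k3] as OpenCV has them; the pictures are not rectified), "extrinsics" (4x4, takes a point from world to camera coordinates); the wrist camera has in their place "hand_eye" (4x4, takes a point from camera to tool coordinates, whose origin is the TCP and whose axes are the flange's). Camera axes: x right, y down, z forward; pixel columns grow to the right and rows downward; lengths in m; the calibration is good to about 2 mm. A picture is of the moment at which its call begins: read the wrist's pose just before it. There is no depth.
- ctrl.finish_job(): hands the job in; it is judged then, once.
The state is a dict: "t": time; "q": joint angles; "dq": joint speeds; "effort": joint torques, N m; "tool_pos": TCP position; "tool_rot": TCP orientation; "contact_force": force on the tool from outside, world axes, zero at the start; "wrist_torque": the same for the moment, N m; "opening": finger opening in m; "grip_force": force on a finger pad.
Only numpy, scipy, OpenCV 4.12 (cv2) and the standard library are available. Lean on these libraries where they do the work, as an engineer would, in place of code of your own. Each camera call takes 0.05 s, during which the arm holds its last target. There are 200 camera calls.

## Task

One round port of the low water bath is open, and its loose blue cover lies beside it on the steel deck. Without picking the cover up, push it with the fingertips across the deck and over the rim of the orange-ringed port until it drops in and lies flat and flush, fully home. Then press the green start button on the bath's black strip all the way down and let go, leaving the temperature probe and everything else where it stands.

Things in the scene. Friction and masses are not known exactly. Their poses are not given: they have to be found in the camera images.
- bath: Low white water bath with a flat steel deck, fixed to the table: 280 mm (its x) by 400 mm (its y), deck 130 mm above the table. Origin: centre of its underside, on the table; z up. The deck has two round ports centred at x = 20 mm, y = +80 mm and y = -80 mm of this frame; one is open, in the other sits the temperature probe (which is which varies). Apart from the ports, the button, the probe, the vial and the cover the deck is bare and level.
- seat (a point): Centre of the flat black floor of the open port, 10 mm below the deck; z up. The port is a round recess 65 mm in diameter and 10 mm deep with a flat floor (a 17 mm hole for the probe stem passes on down through its middle). A thin orange ring, 74 mm in diameter, is painted on the deck around the open port (look only; it stands 1.5 mm proud but touches nothing).
- cover: Loose blue plastic disc with a small white dot at its centre, 60 mm in diameter and 10 mm thick, about 80 g. Origin: centre of its underside, z up through its thickness. It starts lying flat on the deck on the robot's side of the ports, over neither of them. Home, its underside rests on the port floor and its top is flush with the deck.
- start (a joint): Travel of the green round push button (28 mm across), 0 = up, 0.006 m = fully down; sprung, needs about 4 N for full travel, and comes up by itself.
- start_top (a point): Centre of the top face of the green start button, z up; it is pressed straight down. It sits in a small black housing on the black strip along the bath's -y edge, at x = -20 mm, y = -163 mm of the bath's frame.
- probe: Loose temperature probe seated in the other port: grey disc 60 mm across and 10 mm thick, black neck, white 30 by 46 mm head whose top is 66 mm above its origin (56 mm above the deck), thin steel stem below. Origin: centre of the disc's underside, on the port floor 10 mm below the deck. To be left alone.
- vial: Small jar with red lid, 32 mm across and 65 mm high, standing loose on the deck near its far +y corner. Origin: centre of its underside. To be left alone.
- tube_rack: Blue test tube rack with capped tubes, 100 by 220 mm and 119 mm high, standing on the table to the robot's left. Origin: centre of its underside. To be left alone.
- wash_bottle: White bottle with red cap, 70 mm across, 170 mm high, on the table to the robot's right. Origin: centre of its underside. To be left alone.
- beaker: Glass beaker, 80 mm across, 100 mm high, on the table to the robot's right. Origin: centre of its underside. To be left alone.
- timer: Yellow lab timer lying on the table to the left in front of the robot, 60 by 75 by 22 mm. Origin: centre of its underside. To be left alone.
Not all that is in view belongs to the job. What is meant by the cover is not pink or yellow, and is the larger of those in its own colour.

How it is judged:
On the way, in this order (a step that is already met when the one before it is completed fails the run):
1. the cover has dropped fully home in the open port (horizontal distance between cover and seat below 0.005 m and z of cover in the frame of seat between -0.003 and 0.002 m and angle between cover's own z axis and vertical below 0.05 rad), for 0.2 s.
2. the start button is pressed down (value of joint start above 0.0045 m), for 0.05 s.
At the end, for the whole second after the job is handed in: The cover lies in the open port: centred within 5 mm, its underside on the port floor (no more than 2 mm above it), level within 0.05 rad and at rest; the start button has been pressed (4.5 of its 6 mm) after that and is up again (all of step 1 and linear speed of cover below 0.01 m/s and value of joint start below 0.002 m); the robot touches nothing.
It fails at once if the cover is lifted (its centre more than 6 mm above its height on the deck) (z of cover in the frame of seat above 0.016 m).
It fails at once if the start button is pressed while the cover is not in the port (value of joint start above 0.0045 m and z of cover in the frame of seat above 0.005 m).
It fails at once if the temperature probe is shifted more than 12 mm or tipped (distance of probe from where it was at the start of the episode above 0.012 m or angle between probe's own z axis and vertical above 0.3 rad).
It fails at once if the vial is moved more than 20 mm or tipped over (distance of vial from where it was at the start of the episode above 0.02 m or angle between vial's own z axis and vertical above 0.3 rad).
It fails at once if the tube rack, wash bottle, beaker or timer is moved more than 20 mm or tipped over ((distance of tube_rack from where it was at the start of the episode above 0.02 m or angle between tube_rack's own z axis and vertical above 0.3 rad) or (distance of wash_bottle from where it was at the start of the episode above 0.02 m or angle between wash_bottle's own z axis and vertical above 0.3 rad) or (distance of beaker from where it was at the start of the episode above 0.02 m or angle between beaker's own z axis and vertical above 0.3 rad) or (distance of timer from where it was at the start of the episode above 0.02 m or angle between timer's own z axis and vertical above 0.3 rad)).
It also fails if it takes over 42 s, if anything falls off the work surface, if the arm or the gripper's body presses on something with over 40 N, if the wrist force passes 120 N, or if a joint passes its speed limit or range.

## Working session

There is one attempt and no reset: what is moved stays moved. The work goes in short steps, Python scripts to look and compute and a tool call to move; the robot and the scene stay as the last step left them, time stands still between calls to the robot, and variables do not carry over. Pictures are saved under pics/ and viewed, at most 10 in all, crops included, and the job is handed in when it is done.

Besides the shell and the picture viewer there is one more tool, called as a command line: name --argument value ..., lists and objects as JSON in quotes. play_rows: Moves the arm, as the interface text tells. Shift numbers are shares of 0.05 m and turn numbers shares of 8 degrees, none past 1 either way. Its arguments: {"type":"object","properties":{"series":{"type":"array"},"force":{"type":"number"}},"required":["series"]}

```bash
ls; mkdir -p pics; cat > h.py <<'E'
import numpy as np, cv2
from scipy.spatial.transform import Rotation as R
from station import ctrl, imaging
def grab(n,save=None):
    o=ctrl.get_obs(); im=imaging.get_image(n)
    K=np.array([[im['fx'],0,im['cx']],[0,im['fy'],im['cy']],[0,0,1.]])
    if n=='wrist':
        T=np.eye(4);T[:3,:3]=R.from_rotvec(o['tool_rot']).as_matrix();T[:3,3]=o['tool_pos']
        C=T@np.array(im['hand_eye'])
    else: C=np.linalg.inv(np.array(im['extrinsics']))
    if save: cv2.imwrite('pics/'+save+'.png',im['color']); np.savez('pics/'+save+'.npz',K=K,D=np.array(im['D']),C=C)
    return im['color'],K,np.array(im['D']),C
def load(s):
    z=np.load('pics/'+s+'.npz'); return z['K'],z['D'],z['C']
def ray(px,z,K,D,C):
    u=cv2.undistortPoints(np.array(px,float).reshape(-1,1,2),K,D).reshape(-1,2)
    d=np.c_[u,np.ones(len(u))]@C[:3,:3].T; o=C[:3,3]
    return o+d*((z-o[2])/d[:,2])[:,None]
def proj(P,K,D,C):
    W=np.linalg.inv(C); r=cv2.Rodrigues(W[:3,:3])[0]
    return cv2.projectPoints(np.array(P,float).reshape(-1,1,3),r,W[:3,3],K,D)[0].reshape(-1,2)
E
python3 - <<'E'
from h import *
a=[grab(n,n+'0')[0] for n in('scene','wrist')]
cv2.imwrite('pics/a.png',cv2.resize(a[0],(800,600),interpolation=cv2.INTER_CUBIC))
cv2.imwrite('pics/b.png',cv2.resize(a[1],(800,600),interpolation=cv2.INTER_CUBIC))
print(ctrl.get_obs())
E
```

```text
pics
{'t': 0.1, 'q': array([-1.18993864e-01,  5.33128663e-02,  1.61418371e+00, -6.26196204e-06,
        1.47601604e+00, -1.18983242e-01]), 'dq': array([-0.00183962, -0.00189508, -0.00333966,  0.00143386, -0.00145621,
        0.00083041]), 'effort': array([ 6.14647306e-04, -3.94903493e+01, -3.71363103e+01, -4.52310599e-05,
        3.99340541e-03, -4.17574097e-05]), 'tool_pos': array([6.24420130e-01, 7.18247867e-05, 2.30156174e-01]), 'tool_rot': array([-2.22038778e+00, -2.22036552e+00,  1.87110875e-03]), 'contact_force': array([0.11872798, 0.44674461, 0.54176327]), 'wrist_torque': array([0.05432341, 0.03556811, 0.00036846]), 'grip_force': 0.0, 'opening': 0.08518447303137124}
```

View pics/a.png

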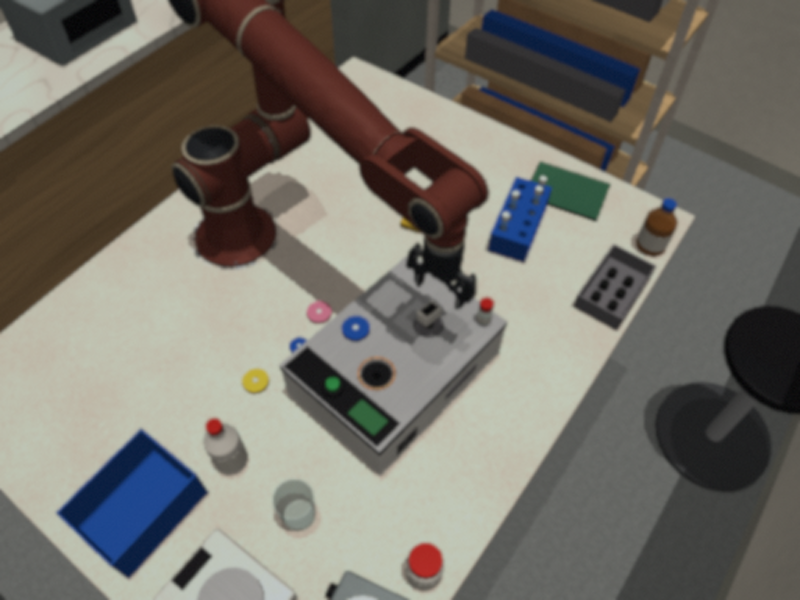

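View pics/b.png

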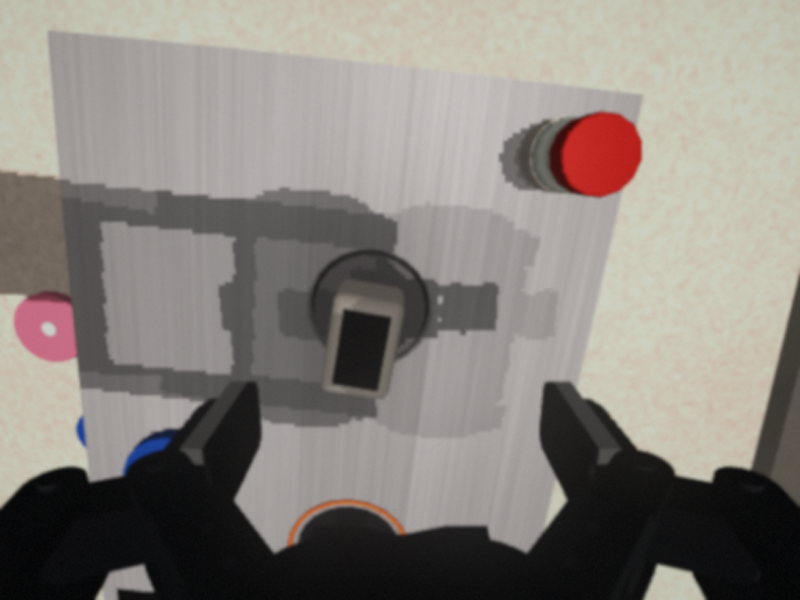

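Candidates for the cover in the scene picture (800x600): blue on the deck (356,328), smaller blue on the table (299,346), pink (319,312), yellow (256,380). I choose the larger blue one, on the deck. The open port is at (377,374), the button at (333,384), and the probe is in the +y port. Next is a close crop and measurement.

```bash
python3 - <<'E'
from h import *
im=cv2.imread('pics/scene0.png'); c=im[190:290,175:335]
cv2.imwrite('pics/c.png',cv2.resize(c,(800,500),interpolation=cv2.INTER_CUBIC))
k=load('scene0')
for n,p,z in [('cover',(356,327),.14),('small',(299,346),.01),('port',(377,374),.1315),('btn',(333,383),.145)]:
    print(n,ray([np.array(p)*.64],z,*k)[0].round(4))
hsv=cv2.cvtColor(im,cv2.COLOR_BGR2HSV)
m=cv2.inRange(hsv,(105,120,60),(125,255,255))
n,l,s,cc=cv2.connectedComponentsWithStats(m)
for i in range(1,n):
    if s[i][4]>20 and 170<cc[i][0]<340: print(s[i],cc[i])
E
```

```text
cover [ 0.4945 -0.1065  0.14  ]
small [ 0.364  -0.1615  0.01  ]
port [ 0.595  -0.1661  0.1315]
btn [ 0.5424 -0.2398  0.145 ]
[ 314  114   39   52 1063] [332.34148636 140.94731891]
[219 203  17  15 175] [227.24571429 209.82857143]
[186 217   9   7  31] [189.25806452 219.5483871 ]
```

View pics/c.png

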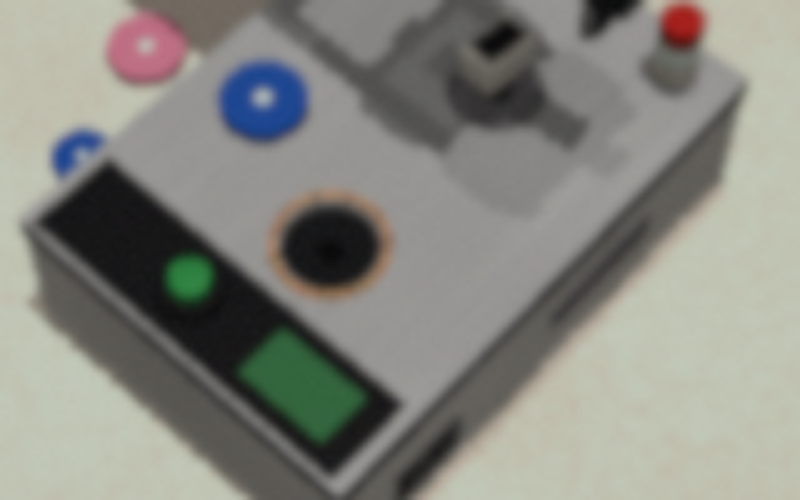

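The crop confirms it: the larger blue disc with the white dot lies on the deck at crop pixel (263,100), and the orange-ringed port is at (330,247). The push direction is about -31° in world. I'll turn tool x along it, with the pads partly open as a two-point fork and the camera looking ahead.

play_rows --series '[[0.47, [-0.3, -0.74, 0], [0, 0, 0]], [0.47, [-0.3, -0.74, 0], [0, 0, 0]], [0.47, [-0.3, -0.74, 0], [0, 0, 0]], [0.47, [-0.3, -0.74, 0], [0, 0, 0]], [0.47, [-0.3, -0.74, 0], [0, 0, 0]], [0.47, [0, 0, 0], [0, 0, 1]], [0.47, [0, 0, 0], [0, 0, 1]], [0.47, [0, 0, 0], [0, 0, 1]]]'

```text
t: 1.1
tool_pos: [0.4396, -0.075, 0.2309]
tool_rot: [-2.639, -1.704, 0.001]
contact_force: [0.7, 0.3, 0.4]
opening: 0.0401
grip_force: 0.0
```

play_rows --series '[[0.47, [0, 0, 0], [0, 0, 1]], [0.47, [0, 0, 0], [0, 0, 1]], [0.47, [0, 0, 0], [0, 0, 1]], [0.47, [0, 0, 0], [0, 0, 1]], [0.47, [0, 0, 0], [0, 0, 1]], [0.47, [0, 0, 0], [0, 0, 1]], [0.47, [0, 0, 0], [0, 0, 1]], [0.47, [0, 0, 0], [0, 0, 1]]]'

```text
t: 2.1
tool_pos: [0.4396, -0.0749, 0.2307]
tool_rot: [-3.141, -0.048, 0.001]
contact_force: [0.6, -0.7, 1.4]
opening: 0.0401
grip_force: 0.0
```

play_rows --series '[[0.47, [0, 0, 0], [0, 0, 1]], [0.47, [0, 0, 0], [0, 0, 1]], [0.47, [0, 0, 0], [0, 0, 1]], [0.47, [0, 0, 0], [0, 0, 1]], [0.47, [0, 0, 0], [0, 0, 0]]]'

```text
t: 2.72
tool_pos: [0.4397, -0.0749, 0.2308]
tool_rot: [-3.035, 0.811, 0.001]
contact_force: [0.4, 0.3, -0.0]
opening: 0.0406
grip_force: 0.0
```

```bash
python3 - <<'E'
from h import *
a,K,D,C=grab('wrist','w1')
cv2.imwrite('pics/d.png',cv2.resize(a,(800,600),interpolation=cv2.INTER_CUBIC))
o=ctrl.get_obs(); print(o['t'],o['tool_pos'],o['opening'],R.from_rotvec(o['tool_rot']).as_matrix().round(3))
hsv=cv2.cvtColor(a,cv2.COLOR_BGR2HSV)
for nm,lo,hi,z in [('blue',(105,120,40),(125,255,255),.14),('orange',(5,90,80),(20,255,255),.1315),('green',(45,100,40),(80,255,255),.145)]:
    m=cv2.inRange(hsv,lo,hi); cs=[c for c in cv2.findContours(m,cv2.RETR_EXTERNAL,cv2.CHAIN_APPROX_NONE)[0] if len(c)>40]
    for c in cs:
        P=ray(c.reshape(-1,2),z,K,D,C)[:,:2].astype(np.float32); ce,r=cv2.minEnclosingCircle(P)
        print(nm,c.reshape(-1,2).mean(0),'world',np.round(ce,4),'r',round(r,4))
E
```

```text
2.775 [ 0.43974054 -0.07493183  0.23091371] 0.040097875961208465 [[ 0.867 -0.498 -0.001]
 [-0.498 -0.867  0.   ]
 [-0.001  0.    -1.   ]]
blue [345.86315789 183.77894737] world [ 0.4111 -0.1426] r 0.0142
blue [257.62780269 114.68609865] world [ 0.4916 -0.1074] r 0.0295
orange [258.5          2.16666667] world [ 0.56   -0.1474] r 0.0159
```

View pics/d.png

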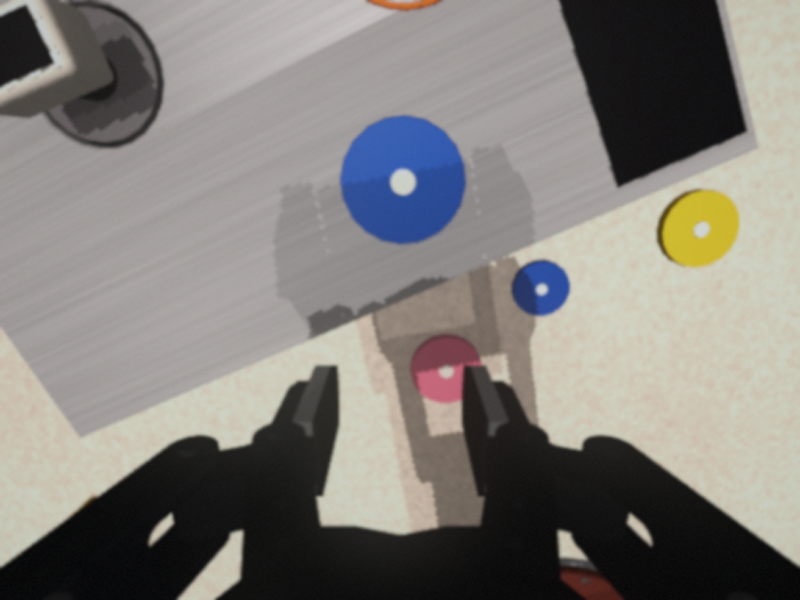

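The picture shows the cover centred at (403,180), measured r 29.5 mm (should be 30), with the port only peeking in at the top. I'll go up and ahead for one view of both.

play_rows --series '[[0.47, [0.7, 0, -0.8], [0, 0, 0]], [0.47, [0.7, 0, -0.8], [0, 0, 0]], [0.47, [0, 0, 0], [0, 0, 0]]]'

```text
t: 3.15
tool_pos: [0.503, -0.1114, 0.315]
tool_rot: [3.034, -0.811, 0.009]
contact_force: [-0.7, 1.0, -0.2]
opening: 0.0401
grip_force: 0.0
```

```bash
cat > m.py <<'E'
from h import *
import sys
def meas(name):
    a,K,D,C=grab('wrist',name)
    cv2.imwrite('pics/v_'+name+'.png',cv2.resize(a,(800,600),interpolation=cv2.INTER_CUBIC))
    o=ctrl.get_obs(); print(o['t'],o['tool_pos'].round(4),o['contact_force'].round(1))
    hsv=cv2.cvtColor(a,cv2.COLOR_BGR2HSV); out={}
    for nm,lo,hi,z in [('blue',(105,120,40),(125,255,255),.14),('orange',(5,90,80),(20,255,255),.1315),('green',(45,100,40),(80,255,255),.145)]:
        m=cv2.inRange(hsv,lo,hi)
        for c in cv2.findContours(m,cv2.RETR_EXTERNAL,cv2.CHAIN_APPROX_NONE)[0]:
            if len(c)<40: continue
            P=ray(c.reshape(-1,2),z,K,D,C)[:,:2].astype(np.float32); ce,r=cv2.minEnclosingCircle(P)
            print(nm,c.reshape(-1,2).mean(0).round(1),'world',np.round(ce,4),'r',round(r,4))
            out.setdefault(nm,[]).append((r,np.array(ce)))
    return out
E
python3 - <<'E'
from m import *
meas('w2')
E
```

```text
3.2 [ 0.5016 -0.1106  0.3126] [-0.1 -0.2  0.2]
blue [327.4 216.2] world [ 0.4195 -0.1559] r 0.0151
blue [257. 182.] world [ 0.4918 -0.1079] r 0.0294
orange [257.7  69.8] world [ 0.5902 -0.1643] r 0.0385
green [354.5  72.1] world [ 0.5421 -0.2443] r 0.0155
green [322.8   6.8] world [ 0.6102 -0.2459] r 0.0214
```

View pics/v_w2.png

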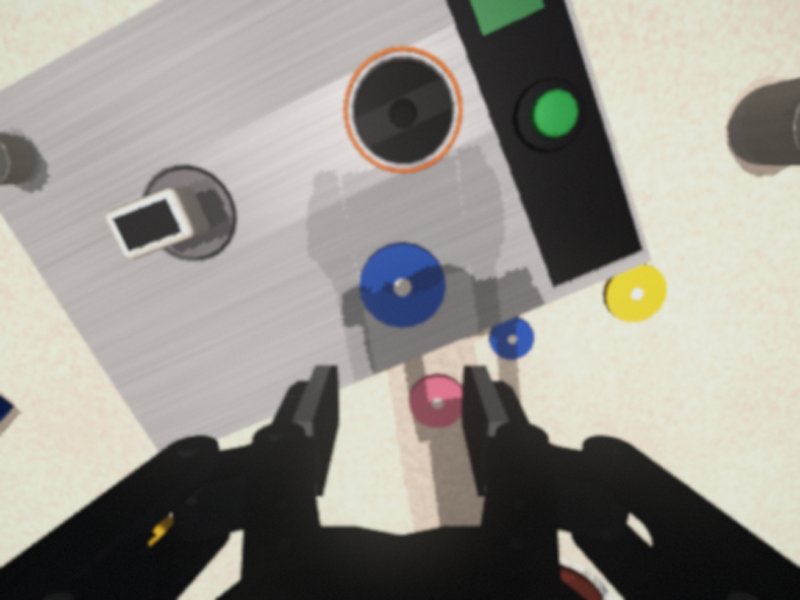

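The cover is at (402,285) and the port ring at (402,110); both lie in column 257 of the raw image, so the push line already runs along tool x. The button is at (555,113). Now I'll back off behind the cover and go down.

play_rows --series '[[0.47, [-0.55, 0.02, 0.5], [0, 0, 0]], [0.47, [-0.55, 0, 0.5], [0, 0, 0]], [0.47, [0, 0, 0.7], [0, 0, 0]], [0.47, [0, 0, 0.7], [0, 0, 0]], [0.47, [0, 0, 0.7], [0, 0, 0]], [0.47, [0, 0, 0.4], [0, 0, 0]], [0.47, [0, 0, 0], [0, 0, 0]], [0.47, [0, 0, 0], [0, 0, 0]]]'

```text
t: 4.2
tool_pos: [0.4523, -0.0832, 0.1367]
tool_rot: [3.035, -0.812, 0.001]
contact_force: [-0.5, 0.8, 0.5]
opening: 0.0402
grip_force: 0.0
```

```bash
python3 - <<'E'
from m import *
meas('w3')
E
```

```text
4.25 [ 0.4528 -0.0834  0.1373] [-0.  -0.8  0.7]
blue [373.9 230.6] world [ 0.434  -0.1403] r 0.0112
blue [256.8 155.9] world [ 0.4914 -0.1072] r 0.0298
```

View pics/v_w3.png

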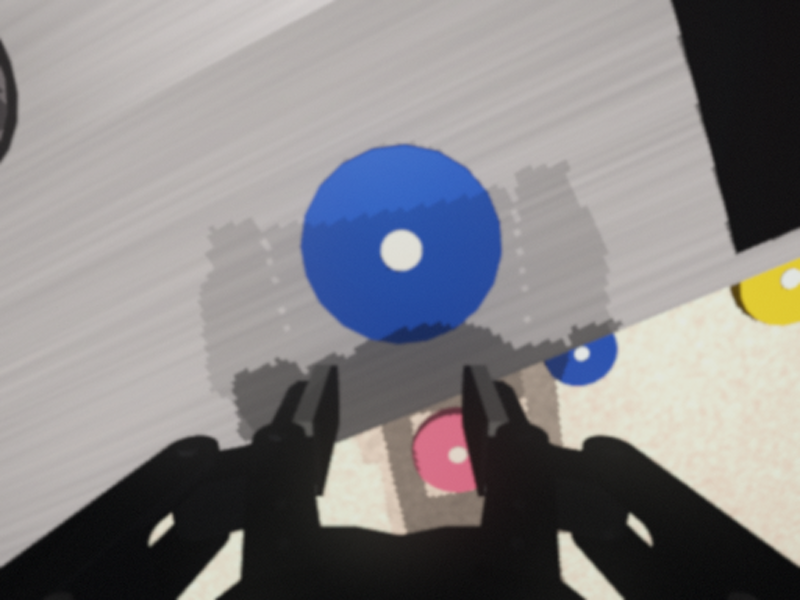

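The fork is centred on the cover (fork 400, cover 401). The deck is below the tips, so I'll descend gently, watching the force.

play_rows --series '[[0.47, [0, 0, 0.03], [0, 0, 0]], [0.47, [0, 0, 0.03], [0, 0, 0]], [0.47, [0, 0, 0.02], [0, 0, 0]], [0.47, [0, 0, 0], [0, 0, 0]]]'

```text
t: 4.75
tool_pos: [0.4524, -0.0833, 0.1322]
tool_rot: [-3.035, 0.813, 0.0]
contact_force: [0.6, -0.1, -0.1]
opening: 0.0401
grip_force: 0.0
```

play_rows --series '[[0.47, [0, 0, 0.02], [0, 0, 0]], [0.47, [0, 0, 0.02], [0, 0, 0]], [0.47, [0, 0, 0], [0, 0, 0]]]'

```text
t: 5.12
tool_pos: [0.4524, -0.0833, 0.1302]
tool_rot: [-3.035, 0.813, 0.0]
contact_force: [0.6, 0.1, -0.1]
opening: 0.0402
grip_force: 0.0
```

play_rows --series '[[0.47, [0, 0, 0.02], [0, 0, 0]], [0.47, [0, 0, 0.02], [0, 0, 0]], [0.47, [0, 0, 0], [0, 0, 0]]]'

```text
t: 5.5
tool_pos: [0.4525, -0.0834, 0.1285]
tool_rot: [-3.035, 0.813, -0.0]
contact_force: [-1.6, 0.9, 1.9]
opening: 0.0402
grip_force: 0.8
```

play_rows --series '[[0.47, [0, 0, 0.02], [0, 0, 0]], [0.47, [0, 0, 0], [0, 0, 0]]]'

```text
t: 5.75
tool_pos: [0.4526, -0.0834, 0.1285]
tool_rot: [3.035, -0.813, -0.0]
contact_force: [-2.7, 1.7, 6.6]
opening: 0.0404
grip_force: 3.5
```

Contact was at TCP z = 0.1287. I'll raise it 3 mm clear and push part way.

play_rows --series '[[0.47, [0, 0, -0.09], [0, 0, 0]], [0.47, [0.15, 0, 0], [0, 0, 0]], [0.47, [0.15, 0, 0], [0, 0, 0]], [0.47, [0.15, 0, 0], [0, 0, 0]], [0.47, [0.15, 0, 0], [0, 0, 0]], [0.47, [0.15, 0, 0], [0, 0, 0]], [0.47, [0.15, 0, 0], [0, 0, 0]], [0.47, [0, 0, 0], [0, 0, 0]]]'

```text
t: 6.75
tool_pos: [0.4919, -0.1062, 0.1319]
tool_rot: [3.034, -0.813, 0.0]
contact_force: [0.1, 0.5, 0.6]
opening: 0.04
grip_force: 0.0
```

```bash
python3 - <<'E'
from m import *
meas('w4')
E
```

```text
6.8 [ 0.4916 -0.106   0.1318] [ 0.1 -0.2  0. ]
blue [255.6 185.5] world [ 0.5202 -0.1233] r 0.0302
orange [256.6  54.1] world [ 0.589  -0.1638] r 0.0384
green [487.7  14.5] world [ 0.5374 -0.2366] r 0.0123
```

View pics/v_w4.png

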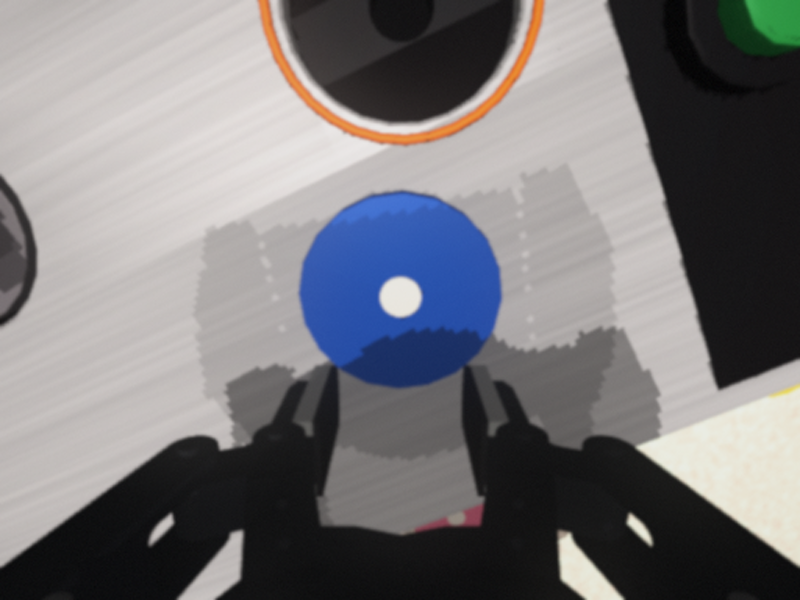

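The cover (centre column 400) sits firmly in the fork, and the port is ahead at column 401. About 80 mm remain, so I'll push on.

play_rows --series '[[0.47, [0.12, 0.01, 0], [0, 0, 0]], [0.47, [0.12, 0, 0], [0, 0, 0]], [0.47, [0.12, 0, 0], [0, 0, 0]], [0.47, [0.12, 0, 0], [0, 0, 0]], [0.47, [0.12, 0, 0], [0, 0, 0]], [0.47, [0.12, 0, 0], [0, 0, 0]], [0.47, [0.12, 0, 0], [0, 0, 0]], [0.47, [0.12, 0, 0], [0, 0, 0]]]'

```text
t: 7.8
tool_pos: [0.5331, -0.1305, 0.1318]
tool_rot: [-3.035, 0.813, 0.0]
contact_force: [-0.4, 0.2, -0.4]
opening: 0.0401
grip_force: 0.2
```

play_rows --series '[[0.47, [0.1, 0, 0], [0, 0, 0]], [0.47, [0.1, 0, 0], [0, 0, 0]], [0.47, [0.1, 0, 0], [0, 0, 0]], [0.47, [0.1, 0, 0], [0, 0, 0]], [0.47, [0.1, 0, 0], [0, 0, 0]], [0.47, [0.08, 0, 0], [0, 0, 0]], [0.47, [0.05, 0, 0], [0, 0, 0]], [0.47, [0, 0, 0], [0, 0, 0]]]'

```text
t: 8.8
tool_pos: [0.5602, -0.1461, 0.1318]
tool_rot: [3.035, -0.813, 0.0]
contact_force: [-0.3, -0.3, -1.0]
opening: 0.0403
grip_force: 0.0
```

```bash
python3 - <<'E'
from m import *
meas('w5')
E
```

```text
8.85 [ 0.5601 -0.1461  0.1318] [-0.7  0.1 -0.4]
blue [255.8 185.7] world [ 0.5884 -0.1633] r 0.0298
orange [256.  246.3] world [ 0.5629 -0.1491] r 0.0207
orange [255.5 156.8] world [ 0.5899 -0.1645] r 0.0385
green [464.6 194.4] world [ 0.54  -0.245] r 0.018
green [394.1  32.1] world [ 0.6198 -0.2448] r 0.0249
```

View pics/v_w5.png

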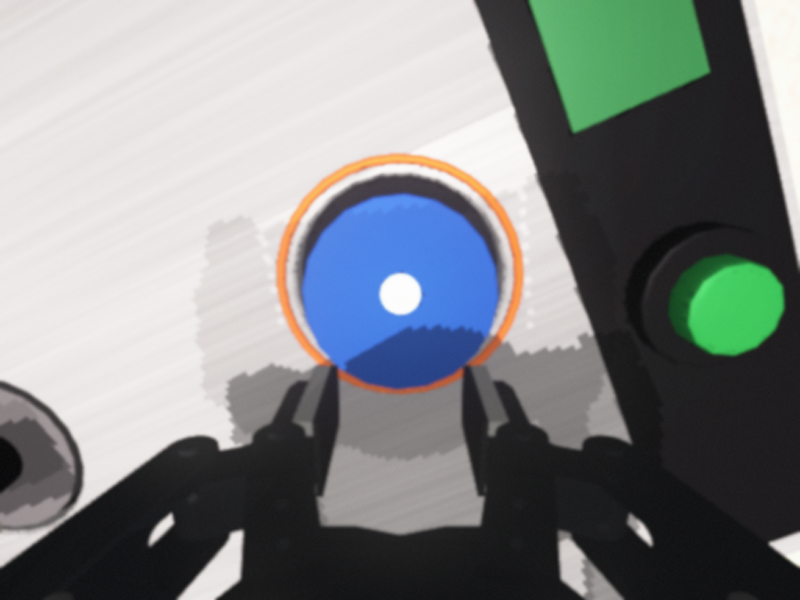

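The cover, at (400,293), is over the port (centre about (400,273)), with a dark crescent ahead and its trailing edge still on the near rim. It needs a few millimetres more.

play_rows --series '[[0.47, [0.04, 0, 0], [0, 0, 0]], [0.47, [0.04, 0, 0], [0, 0, 0]], [0.47, [0.04, 0, 0], [0, 0, 0]], [0.47, [0, 0, 0], [0, 0, 0]], [0.47, [0, 0, 0], [0, 0, 0]]]'

```text
t: 9.48
tool_pos: [0.5652, -0.1491, 0.1318]
tool_rot: [-3.035, 0.813, 0.0]
contact_force: [-0.6, -0.5, -0.2]
opening: 0.04
grip_force: 0.0
```

```bash
python3 - <<'E'
from m import *
meas('w6')
E
```

```text
9.525 [ 0.5652 -0.149   0.1318] [-0.  -0.2 -0.6]
blue [255.7 190.9] world [ 0.5914 -0.1653] r 0.0281
orange [255.5 254.9] world [ 0.5627 -0.149 ] r 0.0209
orange [255.5 164. ] world [ 0.5899 -0.1644] r 0.0385
green [461.9 207. ] world [ 0.5395 -0.2444] r 0.018
green [390.6  38.7] world [ 0.6232 -0.2457] r 0.027
```

View pics/v_w6.png

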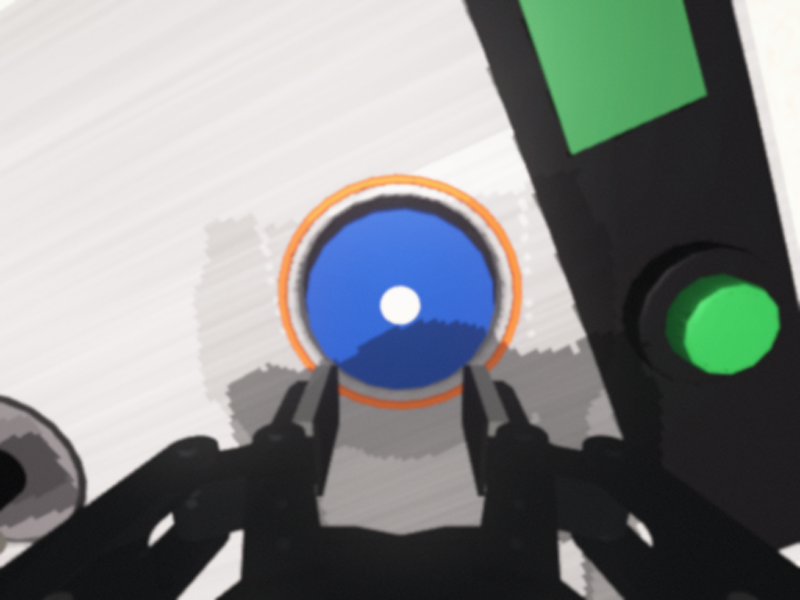

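The cover has dropped: its apparent radius shrank from 100 to 95 px, and white rim shows all round it at (400,299). The button's top is at (732,325) here and was at (556,113) in the higher view. I'll check heights from these.

```bash
python3 - <<'E'
from h import *
im=cv2.imread('pics/w6.png'); k=load('w6')
m=cv2.inRange(cv2.cvtColor(im,cv2.COLOR_BGR2HSV),(105,120,40),(125,255,255))
c=max(cv2.findContours(m,cv2.RETR_EXTERNAL,cv2.CHAIN_APPROX_NONE)[0],key=len).reshape(-1,2)
for z in(.128,.13,.132,.14):
    ce,r=cv2.minEnclosingCircle(ray(c,z,*k)[:,:2].astype(np.float32)); print(z,np.round(ce,4),round(r,4))
e=ray(np.array([(732,325)])/1.5625,.13,*k)
for z in(.135,.14,.145,.15,.155,.16):
    print(z,ray(np.array([(732,325)])/1.5625,z,*k)[0,:2].round(4),ray(np.array([(556,113)])/1.5625,z,*load('w2'))[0,:2].round(4),ray(np.array([(333,383)])*.64,z,*load('scene0'))[0,:2].round(4),
     'diam',np.linalg.norm(np.diff(ray(np.array([(684,325),(780,325)])/1.5625,z,*k),axis=0)).round(4))
print(ray(np.array([(190,213)])/1.5625,.13,*load('w2')))
E
```

```text
0.128 [ 0.5881 -0.1635] 0.0306
0.13 [ 0.5886 -0.1638] 0.0302
0.132 [ 0.5892 -0.1641] 0.0298
0.14 [ 0.5914 -0.1653] 0.0281
0.135 [ 0.5313 -0.2517] [ 0.5403 -0.2486] [ 0.5383 -0.236 ] diam 0.031
0.14 [ 0.5347 -0.2494] [ 0.5407 -0.2471] [ 0.5403 -0.2379] diam 0.0299
0.145 [ 0.5381 -0.247 ] [ 0.5411 -0.2455] [ 0.5424 -0.2398] diam 0.0288
0.15 [ 0.5415 -0.2447] [ 0.5414 -0.244 ] [ 0.5444 -0.2416] diam 0.0277
0.155 [ 0.5449 -0.2424] [ 0.5418 -0.2424] [ 0.5464 -0.2435] diam 0.0266
0.16 [ 0.5483 -0.24  ] [ 0.5422 -0.2409] [ 0.5485 -0.2454] diam 0.0255
[[ 0.6064637  -0.00607719  0.13      ]]
```

Cover home: at its top height z = 0.130 it measures r 30.2 mm, 1.4 mm off centre. The button's top is at about (0.542, -0.2433, 0.150); the bath geometry predicts (0.5415, -0.2428). I'll raise, shut the fingers and go over the button.

play_rows --series '[[0.47, [0, 0, -0.6], [0, 0, 0]], [0.47, [0, 0, -0.6], [0, 0, 0]], [0, [0.18, 0.62, 0], [0, 0, 0]], [0, [0.18, 0.62, 0], [0, 0, 0]], [0, [0.18, 0.62, 0], [0, 0, 0]], [0, [0, 0, 0.3], [0, 0, 0]], [0, [0, 0, 0.3], [0, 0, 0]], [0, [0, 0, 0], [0, 0, 0]]]'

```text
t: 10.52
tool_pos: [0.5409, -0.2414, 0.1589]
tool_rot: [-3.033, 0.811, 0.007]
contact_force: [0.8, -0.3, -0.6]
opening: 0.0001
grip_force: 0.0
```

```bash
python3 - <<'E'
from m import *
meas('w7')
E
```

```text
10.575 [ 0.5416 -0.2418  0.1602] [-0.6  0.8 -0.5]
blue [105.3 217.1] world [ 0.5899 -0.171 ] r 0.0295
orange [102.6 215. ] world [ 0.5899 -0.1643] r 0.0387
green [255.6 227.2] world [ 0.5415 -0.2428] r 0.0149
green [177.3  66.1] world [ 0.6342 -0.2508] r 0.0355
```

View pics/v_w7.png

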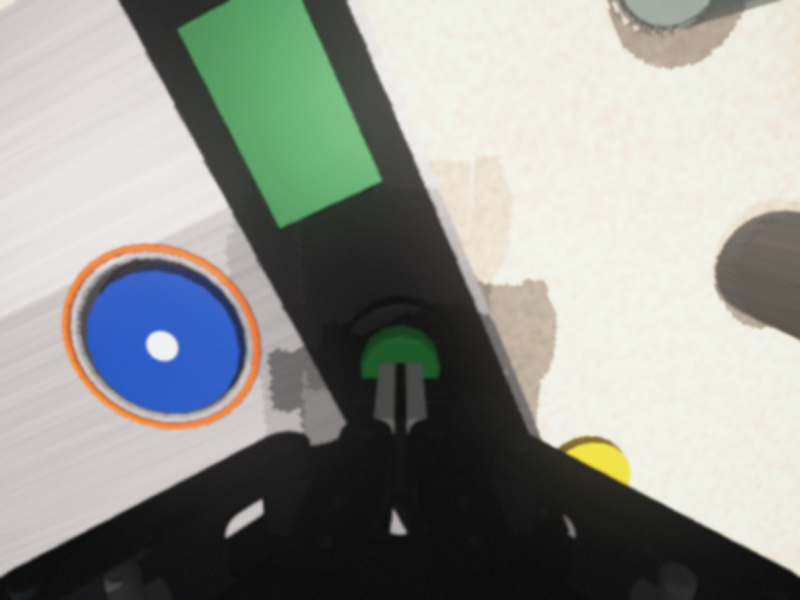

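The fingers are centred over the button at (400,360), and the cover lies in the port at (163,345) with an even rim. Now pressing.

play_rows --series '[[0, [0, 0, 0.06], [0, 0, 0]], [0, [0, 0, 0.06], [0, 0, 0]], [0, [0, 0, 0.06], [0, 0, 0]], [0, [0, 0, 0.06], [0, 0, 0]], [0, [0, 0, 0.06], [0, 0, 0]], [0, [0, 0, 0], [0, 0, 0]]]'

```text
t: 11.32
tool_pos: [0.5423, -0.2431, 0.1471]
tool_rot: [-3.034, 0.813, -0.001]
contact_force: [-1.0, 1.0, 3.7]
opening: 0.0
grip_force: 1.6
```

play_rows --series '[[0, [0, 0, 0.03], [0, 0, 0]], [0, [0, 0, 0.03], [0, 0, 0]], [0, [0, 0, 0], [0, 0, 0]], [0, [0, 0, 0], [0, 0, 0]]]'

```text
t: 11.82
tool_pos: [0.5424, -0.2431, 0.1459]
tool_rot: [3.035, -0.813, 0.001]
contact_force: [-4.6, 2.6, 11.3]
opening: -0.0
grip_force: 5.4
```

That is 11 N against a hard stop, so the button is fully down. Letting go and rising clear.

play_rows --series '[[0, [0, 0, -0.2], [0, 0, 0]], [0, [0, 0, -0.6], [0, 0, 0]], [0, [-0.3, 0, -0.8], [0, 0, 0]], [0, [-0.3, 0, -0.8], [0, 0, 0]], [0, [0, 0, 0], [0, 0, 0]], [0, [0, 0, 0], [0, 0, 0]], [0, [0, 0, 0], [0, 0, 0]]]'

```text
t: 12.7
tool_pos: [0.5155, -0.2278, 0.2616]
tool_rot: [-3.034, 0.813, 0.005]
contact_force: [-0.1, 0.0, -0.3]
opening: -0.0001
grip_force: 0.0
```

```bash
python3 - <<'E'
from m import *
meas('w8')
im=cv2.imread('pics/w8.png'); k=load('w8')
m=cv2.inRange(cv2.cvtColor(im,cv2.COLOR_BGR2HSV),(105,120,40),(125,255,255))
for c in cv2.findContours(m,cv2.RETR_EXTERNAL,cv2.CHAIN_APPROX_NONE)[0]:
    if len(c)>40: print(cv2.minEnclosingCircle(ray(c.reshape(-1,2),.13,*k)[:,:2].astype(np.float32)))
E
```

```text
12.75 [ 0.5156 -0.2279  0.2617] [ 0.4 -0.4 -0.3]
blue [152.9 146.4] world [ 0.588  -0.1676] r 0.0295
blue [504.5  93.7] world [ 0.4785 -0.4492] r 0.0101
orange [151.8 144.6] world [ 0.5902 -0.1643] r 0.0385
green [254.3 152.2] world [ 0.5409 -0.2427] r 0.0148
green [193.2  16.5] world [ 0.6571 -0.2544] r 0.0189
((0.5883532762527466, -0.16389600932598114), 0.030566414818167686)
((0.47473883628845215, -0.4561157822608948), 0.010476099327206612)
```

The cover is 1.9 mm from the port centre and level with the deck, the button is up and the arm is clear.

```bash
python3 -c "
from station import ctrl
print(ctrl.finish_job())"
```

```text
the job is handed in; nothing more can be done
None
```

I pushed the cover into the orange-ringed port, where it measures flush and about 2 mm off centre, then pressed the green start button fully down and let go; the job is handed in (no verdict was returned).

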